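Punch a plant-label holder and hold it home behind the shelf lip

TASK

On the blue bench punch, swing the red-barred lever down to its stop with the label holder still standing in the nest, and let the lever spring back up. Then take the holder out and push its tongue down into the empty bay behind the green shelf lip, feeling it go down against the orange sprung seat until its shoulder is fully home on the shelf edge. Finish while still gripping or pressing the holder there, held home against the spring, and leave the pots, trowel, mister and stake where they are.

Things in the scene. Friction and masses are not known exactly. Their poses are not given: they have to be found in the camera images.
- holder: Loose label holder, plastic, about 50 g. White head, yellow label on both faces, 14 mm thick (its x) x 64 wide (y) x 45 tall; green tongue below, 6 x 44 x 30 mm long, lower edge rounded. Origin: middle of the shoulder (head's underside): head z 0 to 45, tongue z 0 to -30 mm. Starts upright in the punch's nest, axes as the punch's, shoulder on the nest blocks. Pinch its thickness from above.
- punch: Blue bench punch, fixed, turned up to 0.25 rad, on the left or the right. Origin: on the counter (z=0) under the nest's centre; x points away from the robot at yaw 0. Base 8 mm thick, x -80 to 90, y -65 to 165 mm. Round the nest nothing is higher than 40 mm for y below 70 mm. Lever bracket 78 mm high at x 40 to 80, y 104 to 136 mm; stop post 52 mm high at x 0, y 120.
- nest (a point): Centre of the mouth of the punch's nest, 40 mm above the counter, where the holder's origin starts: two steel blocks each 24 mm deep (x) x 72 mm wide (y) with a slot of 10 mm (x) by 52 mm (y) between them for the tongue.
- lever_bar (a point): Centre of the lever's red crossbar: 18 mm diameter, 70 mm long along the punch's y. At rest it lies at (-44, 120, 154) mm in the punch's frame; with the lever at its stop at (-80, 120, 60) mm.
- lever_hinge (a point): A fixed point on the lever's hinge axis (which runs along the punch's y), at (60, 120, 60) mm in the punch's frame, 140 mm from the centre of the crossbar.
- lever (a joint): Punch lever angle, rad: 0 at rest (arm rising 42 degrees towards the robot), grows as the bar is pressed down towards the robot, stop at 0.73 (arm level). Sprung and lightly damped: about 4 N at the bar at first, 10 N at the stop; it returns to 0 by itself when freed.
- rack: Low wooden shelf, green metal lip along its near edge, 250 mm wide (y), top 60 mm above the counter, fixed, turned up to 0.25 rad, on the side where the punch is not. Origin: on the counter (z=0) under the empty bay's middle; x points away from the robot at yaw 0. Like holders are fixed in the lip at y +88 and -88 mm, tops at 105 mm. Shelf bare from x 5 to 88 mm, then a tray.
- bay (a point): Middle of the mouth of the empty bay, 60 mm above the counter, level with shelf top, lip and stop blocks. The bay is a slot open upwards, 10 mm in the rack's x (lip to shelf edge; the lip's top flares outwards a few mm) by 52 mm in y (between two dark steel stop blocks). The holder is home when its origin is at this height, its shoulder resting on shelf edge and stop blocks.
- seat (a joint): Orange sprung seat at the bottom of the bay, m: 0 at rest, its top then 38 mm above the counter, so the tongue meets it 8 mm before home; grows as it is pushed down, 0.008 with the holder home. The spring gives about 3.6 N at 0 and 8.4 N at 0.008, and lifts the holder again if it is let go: there is no latch.
- pot0: Terracotta pot on the lazy Susan (a white turntable at the left, 210 mm across, top 22 mm above the counter), 72 mm across, 65 mm tall, origin under its base. Leave alone.
- pot1: White ceramic pot on the lazy Susan, 72 mm across, 65 mm tall. Leave alone.
- pot2: Blue ceramic pot on the lazy Susan, 72 mm across, 65 mm tall. Leave alone.
- trowel: Stainless hand trowel with a wooden handle lying at the right, 290 mm long (its x), 70 mm wide, 28 mm high. Leave alone.
- mister: Green plant mister standing at the right, 80 mm across, 181 mm tall, origin under its base. Leave alone.
- stake: Wooden plant stake lying across in front of the robot, 245 mm long (its y), 22 mm wide, 8 mm thick. Leave alone.
Not all that is in view belongs to the job. There is more than one size of the holder; the job needs the smallest.

How it is judged:
By the outcome, as a careful person would: the job done as asked, in the order asked, and still so for the second after the job is handed in, while the arm keeps its last pose, push and grip.
It also fails if it takes over 54 s, if anything falls off the work surface, if the arm or the gripper's body presses on something with over 40 N, if the wrist force passes 120 N, or if a joint passes its speed limit or range.

ROBOT

A 7-joint arm with a two-finger parallel gripper is mounted at the origin on the work surface. World frame = base frame: x ahead of the robot, y to its left, z up, the work surface at z = 0. Lengths are in m, angles in rad, forces in N, time in s.
With the tool pointing down it reaches from about 0.4 to 0.875 m from the base axis. Payload 4.4 kg.
Tool frame: the origin (TCP) lies at the very end of the fingers, on their centre line; the grasp point (between the pads) lies 19 mm behind it (tcp_to_grasp is the z of the grasp point in the tool frame, in m); z points along the fingers, y is the direction in which the jaws open and shut (so a half turn about z gives the same grasp; the last joint's range is limited). The gripper opens to 85 mm and grips with 20 to 120 N. Pads are 22 mm wide; open, the fingers measure 114 mm over their backs; the gripper's body (76 mm by 85 mm) begins 54 mm behind the grasp point. The pads swing forward as they close: fully open they stand 13 mm farther back than shut.
Start: joints at [1.283, 0.628, 0.038, 1.517, -0.027, 0.996, -0.02], TCP at [0.143, -0.634, 0.231] pointing down, gripper open.
Joint ranges: [-3.06, 3.06], [-0.37, 2.12], [-1.25, 1.32], [0.18, 2.47], [-1.1, 4.24], [0.23, 1.98], [-2.94, 2.94]. Speed limits (rad/s): [2.57, 2.57, 3.14, 3.14, 3.14, 3.14, 3.14].

INTERFACE

Orientations are given as a unit quaternion [w, x, y, z].
In Python, from cell import read_state, grab_frame, close_job, tcp_to_grasp gives the robot as it stands.
- The arm moves only by the tool send_rows, never from a script. Its argument "series" is a list of rows, each an object with "linear": the shift along the tool's x, y, z in m, a list of three; "roll": the turn about the tool's z in degrees; "claw": the finger opening in m, from 0 to 0.0854. In form: [{"linear": [tx, ty, tz], "roll": roll, "claw": claw}, ...]. A call has 1 to 5 rows; each row shifts and turns the commanded pose from where the row before left it, along the tool's axes as they then stand; what a row does not reach is not made up. A row lasts 1/10 s, in which the tool goes at most 50 mm and 8.59 degrees, less where a joint would pass 70% of its speed; a pose out of reach is approached as far as the arm can. A call is refused whole if a number of a shift passes 0.05 or a number of a turn 8.59, either way. A call with a gripper value outside its range is refused whole. The fingers move at their own pace and stop on an object; "grip_force" is the grip in N (left out, the last holds). Time passes only in rows, so rows that do not move let the fingers close. It gives the time, the measured TCP pose, the force and the opening at its end, in the units of the state.
- read_state(): the state, without advancing time (a new reading comes with each control period).
- grab_frame(name): name is "side" or "top"; returns a dict with "color" (420x560x3 uint8, red, green, blue), "depth" (420x560 float32, m along the optical axis (not along the pixel's ray), 0 where there is no reading), "fx", "fy", "cx", "cy" (pixels), "view" (4x4, takes a point from world to camera coordinates). Camera axes: x right, y up, looking along -z (the intrinsics and any distortion apply to the point x, -y, -z); pixel columns grow to the right and rows downward; lengths in m; the calibration is good to about 2 mm. A picture is of the moment at which its call begins.
- close_job(): hands the job in, once; it reports no verdict.
The state is a dict: "clock": time; "joints": joint angles; "joint_velocities": joint speeds; "joint_efforts": joint torques, N m; "tcp_pos": TCP position; "eef_rot": TCP orientation; "contact_force": force on the tool from outside, world axes, zero at the start; "torque": the same for the moment, N m; "opening": opening from 0.0 (shut) to 1.0 (fully open).
Only numpy, scipy, OpenCV 4.12 (cv2) and the standard library are available. Lean on these libraries where they do the work, as an engineer would, in place of code of your own. Each camera call takes 0.05 s, during which the arm holds its last target.

## Working session

There is one attempt and no reset: what is moved stays moved. The work goes in short steps, Python scripts to look and compute and a tool call to move; the robot and the scene stay as the last step left them, time stands still between calls to the robot, and variables do not carry over. Pictures are saved under pics/ and viewed, and the job is handed in when it is done.

Besides the shell and the picture viewer there is one more tool, called after "Call:" as name(argument=value, ...), one argument or row to a line, values as JSON. send_rows: Moves the arm, as the interface text tells. Its arguments: {"type":"object","properties":{"series":{"type":"array","items":{"type":"object","properties":{"linear":{"type":"array","items":{"type":"number"}},"roll":{"type":"number"},"claw":{"type":"number"}}}},"grip_force":{"type":"number"}},"required":["series"]}

```bash
ls; mkdir -p pics; python3 - <<'E'
from cell import *
import cv2,json
s=read_state();print(s,tcp_to_grasp)
import numpy as np
for n in("side","top"):
    f=grab_frame(n);cv2.imwrite(f"pics/{n}0.png",f["color"][:,:,::-1]);np.savez(f"/tmp/{n}0.npz",**f)
    print(n,f["fx"],f["fy"],f["cx"],f["cy"],f["view"],f.keys())
E
```

```text
pics
{'clock': 0.0, 'joints': array([ 1.28317884,  0.62932632,  0.03842058,  1.51836851, -0.0269781 ,
        0.99631925, -0.02001694]), 'joint_velocities': array([-5.33814409e-04,  1.21668964e-03, -7.90166054e-04, -1.79555256e-03,
       -6.73994425e-04, -3.18782472e-04, -2.75901895e-05]), 'joint_efforts': array([ 6.37868889e-04, -5.63408053e+01,  1.22574393e+00, -1.93446475e+01,
        1.08585905e-02,  1.06470968e-02, -3.54917375e-07]), 'tcp_pos': array([ 0.14289722, -0.63345121,  0.23040139]), 'eef_rot': array([-9.44357711e-04,  9.93854798e-01,  1.10687549e-01, -1.20330709e-04]), 'contact_force': array([ 0.01674891, -0.13370273,  0.68682355]), 'torque': array([ 0.01921197,  0.03155806, -0.02367455]), 'opening': 1.0009669773890524} -0.0187
side 516.412800052439 516.412800052439 275.50472896914243 216.5275689742985 [[ 0.84211259 -0.53928984  0.0035849  -0.46995101]
 [ 0.32128143  0.50700462  0.79982783 -0.29050519]
 [-0.43315658 -0.67239333  0.60021879 -1.7924187 ]
 [ 0.          0.          0.          1.        ]] dict_keys(['color', 'depth', 'fx', 'fy', 'cx', 'cy', 'view'])
top 520.2527608687957 520.2527608687957 276.9387510847773 201.69815046258458 [[-1.10286449e-02 -9.99936961e-01 -2.10770661e-03  6.17898845e-02]
 [ 9.98216727e-01 -1.11332894e-02  5.86465385e-02 -6.01323181e-01]
 [-5.86663072e-02 -1.45715615e-03  9.98276585e-01 -1.95222854e+00]
 [ 0.00000000e+00  0.00000000e+00  0.00000000e+00  1.00000000e+00]] dict_keys(['color', 'depth', 'fx', 'fy', 'cx', 'cy', 'view'])
```

View pics/side0.png

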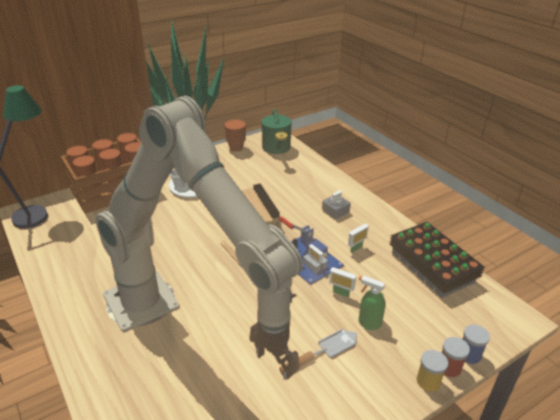

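View pics/top0.png

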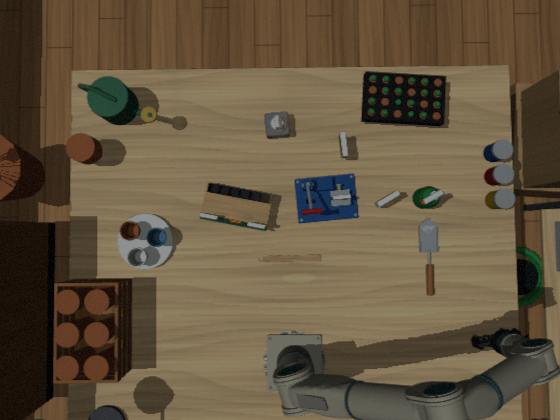

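```bash
cat > h.py <<'E'
import numpy as np,cv2
def cam(f): return dict(np.load(f)) if isinstance(f,str) else f
def ray(f,u,v):
    V=f["view"];R=V[:3,:3];t=V[:3,3]
    d=np.array([(u-f["cx"])/f["fx"],-(v-f["cy"])/f["fy"],-1.0])
    return -R.T@t, R.T@d
def onz(f,u,v,z):
    o,d=ray(f,u,v);return o+d*(z-o[2])/d[2]
def proj(f,p):
    c=f["view"][:3,:3]@np.asarray(p,float)+f["view"][:3,3]
    return f["cx"]+f["fx"]*c[0]/-c[2], f["cy"]-f["fy"]*c[1]/-c[2]
def pts(f):
    h,w=f["depth"].shape;u,v=np.meshgrid(np.arange(w),np.arange(h));D=f["depth"]
    c=np.stack([(u-f["cx"])/f["fx"]*D,-(v-f["cy"])/f["fy"]*D,-D],-1)
    return (c-f["view"][:3,3])@f["view"][:3,:3]
def two(f,a,g,b):
    o1,d1=ray(f,*a);o2,d2=ray(g,*b)
    A=np.stack([d1,-d2],1);s=np.linalg.lstsq(A,o2-o1,rcond=None)[0]
    p,q=o1+s[0]*d1,o2+s[1]*d2;return (p+q)/2,np.linalg.norm(p-q)
E
python3 - <<'E'
from h import *
f=cam("/tmp/top0.npz");g=cam("/tmp/side0.npz")
c=f["color"][:,:,::-1]
cv2.imwrite("pics/tz1.png",cv2.resize(c[165:235,285:375],None,fx=8,fy=8,interpolation=cv2.INTER_CUBIC))
cv2.imwrite("pics/tz2.png",cv2.resize(c[170:240,190:285],None,fx=8,fy=8,interpolation=cv2.INTER_CUBIC))
c=g["color"][:,:,::-1]
cv2.imwrite("pics/sz1.png",cv2.resize(c[180:290,250:400],None,fx=5,fy=5,interpolation=cv2.INTER_CUBIC))
P=pts(f);print(P[260,200],P[190,341],P[195,335:348,2],P[205,300:325,2])
E
```

```text
[ 0.38425144  0.35053921 -0.00564966] [ 0.64210211 -0.18577326  0.037434  ] [0.03449801 0.07630559 0.08224094 0.07801548 0.08481823 0.08061785
 0.0827635  0.08647222 0.08224527 0.07739287 0.08005036 0.08293816
 0.08222627] [ 0.00146728  0.00289819  0.01686141  0.0134296   0.01113836  0.00105797
  0.00970421  0.00107451  0.00419473  0.1378207   0.1403688   0.14185594
  0.01131282  0.00174075  0.00590479  0.00754786  0.01169004  0.00037122
  0.01312536  0.00297094  0.01288993  0.01559791  0.01308505 -0.00109805
  0.0052792 ]
```

View pics/tz1.png

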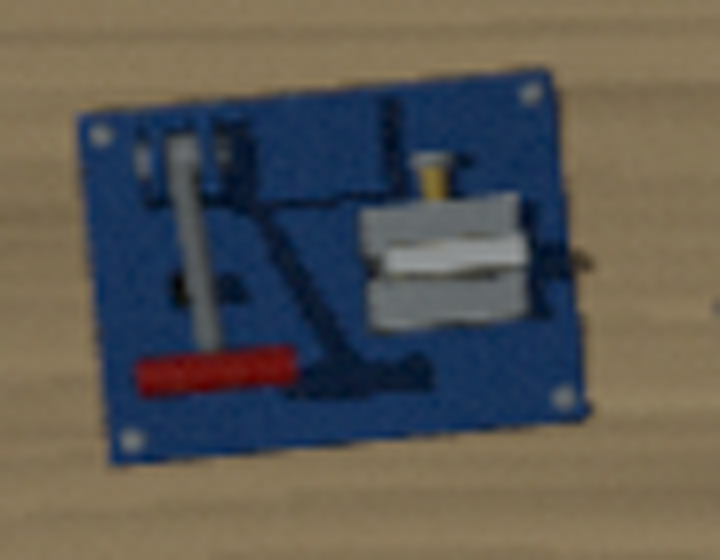

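View pics/tz2.png

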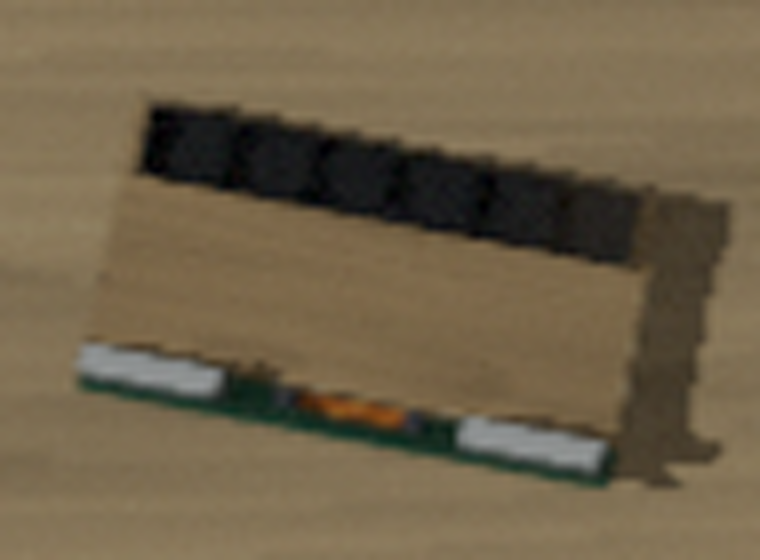

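View pics/sz1.png

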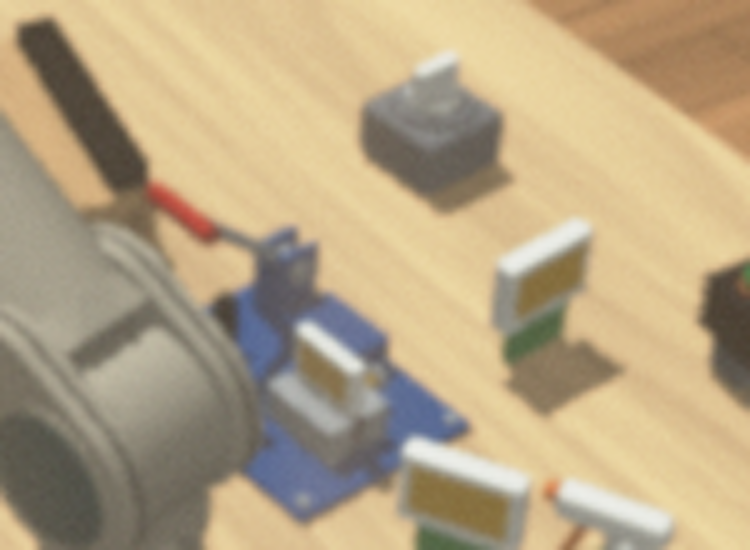

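```bash
cat > m.py <<'E'
from h import *
def rigid(L,W):
    L=np.array(L)[:,:2];W=np.array(W)[:,:2]
    a=L-L.mean(0);b=W-W.mean(0)
    th=np.arctan2((a[:,0]*b[:,1]-a[:,1]*b[:,0]).sum(),(a*b).sum())
    R=np.array([[np.cos(th),-np.sin(th)],[np.sin(th),np.cos(th)]])
    t=W.mean(0)-R@L.mean(0);return th,t,np.abs(W-(L@R.T+t)).max(0)
f=cam("/tmp/top0.npz")
hsv=cv2.cvtColor(f["color"],cv2.COLOR_RGB2HSV)
def box(m,r):
    k=np.zeros_like(m);k[r[1]:r[3],r[0]:r[2]]=m[r[1]:r[3],r[0]:r[2]]
    c=max(cv2.findContours(k,cv2.RETR_EXTERNAL,cv2.CHAIN_APPROX_NONE)[0],key=cv2.contourArea)
    return c,cv2.minAreaRect(c)
m=cv2.inRange(hsv,(100,120,20),(130,255,255))
c,r=box(m,(285,165,375,235));print("punch px rect",r)
z=lambda x,y,ox,oy:((x+.5)/8-.5+ox,(y+.5)/8-.5+oy)
C=[z(*p,285,165) for p in((80,115),(548,70),(592,412),(112,462))]
W=[onz(f,*p,.008) for p in C]
L=[(.09,.165),(.09,-.065),(-.08,-.065),(-.08,.165)]
print("punch manual",rigid(L,W))
# rect-based; contour is of pixel centres -> grow 1px ; center unaffected
bp=cv2.boxPoints(r);print(bp)
W=np.array([onz(f,*p,.008) for p in bp]);print("rect centre world",W.mean(0), "sides",np.linalg.norm(W[1]-W[0]),np.linalg.norm(W[2]-W[1]))
# red bar
red=cv2.inRange(hsv,(0,150,60),(8,255,255))|cv2.inRange(hsv,(172,150,60),(180,255,255))
c,r=box(red,(295,195,330,225));print("bar",r,onz(f,*r[0],.154))
# white heads
wh=cv2.inRange(hsv,(0,0,140),(180,60,255))
for n,rr,zz in(("holder",(325,185,360,208),.085),("fixL",(195,205,225,225),.105),("fixR",(240,215,275,235),.105)):
    c,r=box(wh,rr);b=np.array([onz(f,*p,zz) for p in cv2.boxPoints(r)]);print(n,r,onz(f,*r[0],zz),np.linalg.norm(b[1]-b[0]),np.linalg.norm(b[2]-b[1]))
orr=cv2.inRange(hsv,(5,150,60),(20,255,255))
c,r=box(orr,(220,210,250,230));print("seat",r,onz(f,*r[0],.038),onz(f,*r[0],.060))
E
python3 m.py
```

```text
punch px rect ((326.1584167480469, 198.0841522216797), (43.58262634277344, 59.204715728759766), 84.2894058227539)
punch manual (np.float64(0.09035332655552462), array([ 0.61559642, -0.18273018]), array([0.00328456, 0.00278786]))
[[294.53467 179.34653]
 [353.44556 173.45544]
 [357.78217 216.82178]
 [298.87128 222.71286]]
rect centre world [ 0.61443646 -0.13234672  0.008     ] sides 0.22597059406564393 0.16617976212828375
bar ((311.5, 211.0), (4.0, 19.0), 90.0) [ 0.55980944 -0.06636507  0.154     ]
holder ((341.47540283203125, 196.7295379638672), (2.2633931636810303, 15.119468688964844), 84.80557250976562) [ 0.61358997 -0.18124573  0.085     ] 0.05533718148023932 0.008293645123139117
fixL ((208.00001525878906, 216.0), (14.512594223022461, 1.9611613750457764), 11.309932708740234) [0.54785278 0.30466386 0.105     ] 0.007078559252084688 0.052542131049192746
fixR ((255.57691955566406, 225.1154022216797), (15.297059059143066, 1.9611613750457764), 11.309932708740234) [0.51304333 0.13301813 0.105     ] 0.007070103686932905 0.055244862284069954
seat ((233.5384979248047, 220.80767822265625), (11.570852279663086, 2.5495097637176514), 11.309932708740234) [0.53100035 0.21818582 0.038     ] [0.53049622 0.21631009 0.06      ]
```

Call:
send_rows(
  series=[
    {"linear":[0,0,-0.01],"roll":-8.3,"claw":0},
    {"linear":[0,0,-0.01],"roll":-8.3,"claw":0},
    {"linear":[0,0,-0.01],"roll":-8.3,"claw":0},
    {"linear":[0,0,-0.01],"roll":-8.3,"claw":0},
    {"linear":[0,0,0],"roll":-8.3,"claw":0},
  ],
)

```text
clock: 0.6
tcp_pos: [0.1431, -0.6347, 0.2724]
eef_rot: [0.001, 0.889, 0.458, -0.0]
contact_force: [1.2, -0.5, 0.8]
opening: 0.141
```

Call:
send_rows(
  series=[
    {"linear":[0,0,0],"roll":-8.3,"claw":0},
    {"linear":[0,0,0],"roll":-8.3,"claw":0},
    {"linear":[0,0,0],"roll":-8.3,"claw":0},
    {"linear":[0,0,0],"roll":-8.3,"claw":0},
    {"linear":[0,0,0],"roll":-8.0,"claw":0},
  ],
)

```text
clock: 1.1
tcp_pos: [0.1428, -0.6338, 0.2708]
eef_rot: [-0.0, 0.671, 0.742, 0.0]
contact_force: [0.3, -0.2, 0.5]
opening: 0.001
```

```bash
cat > d.py <<'E'
import sys,numpy as np
from scipy.spatial.transform import Rotation as Ro
from cell import read_state
P0=np.array([.6145,-.182]);PY=.095;R0=np.array([.5304,.2185]);RY=-.2
def fr(o,y,l): c,s=np.cos(y),np.sin(y);return np.array([o[0]+c*l[0]-s*l[1],o[1]+s*l[0]+c*l[1],l[2]])
def punch(*l): return fr(P0,PY,l)
def rack(*l): return fr(R0,RY,l)
def st(t=None):
    s=read_state();w=s["eef_rot"];R=Ro.from_quat([w[1],w[2],w[3],w[0]]).as_matrix()
    print("t",s["clock"],"p",s["tcp_pos"].round(4),"F",s["contact_force"].round(1),"T",s["torque"].round(2),"open",round(s["opening"],3),"yaw",np.degrees(np.arctan2(R[1,0],R[0,0])).round(2),"tz",R[:,2].round(3),"q",s["joints"].round(2))
    if t is not None: print("target",np.round(t,4),"tool delta",(R.T@(np.asarray(t)-s["tcp_pos"])).round(4))
E
python3 -c "
from d import *
st(punch(-.044,.12,.2))"
```

```text
t 1.1 p [ 0.1428 -0.6338  0.2708] F [ 0.3 -0.2  0.5] T [-0.06  0.01 -0.02] open 0.001 yaw 95.74 tz [-0.     0.001 -1.   ] q [ 1.51  0.61 -0.35  1.46  0.22  1.11  1.22]
target [ 0.5593 -0.0667  0.2   ] tool delta [0.5225 0.4711 0.0712]
```

Call:
send_rows(
  series=[
    {"linear":[0.02,0.018,0],"roll":0,"claw":0},
    {"linear":[0.035,0.0315,0],"roll":0,"claw":0},
    {"linear":[0.035,0.0315,0],"roll":0,"claw":0},
    {"linear":[0.035,0.0315,0],"roll":0,"claw":0},
    {"linear":[0.035,0.0315,0],"roll":0,"claw":0},
  ],
)

```text
clock: 1.6
tcp_pos: [0.2719, -0.4594, 0.271]
eef_rot: [-0.0, 0.673, 0.74, 0.0]
contact_force: [0.7, 0.2, -0.8]
opening: -0.002
```

Call:
send_rows(
  series=[
    {"linear":[0.035,0.0315,0],"roll":0,"claw":0},
    {"linear":[0.035,0.0315,0],"roll":0,"claw":0},
    {"linear":[0.035,0.0315,0],"roll":0,"claw":0},
    {"linear":[0.035,0.0315,0],"roll":0,"claw":0},
    {"linear":[0.035,0.0315,0],"roll":0,"claw":0},
  ],
)

```text
clock: 2.1
tcp_pos: [0.4122, -0.2705, 0.2712]
eef_rot: [-0.0, 0.673, 0.74, -0.0]
contact_force: [1.0, -0.5, 0.9]
opening: -0.005
```

Call:
send_rows(
  series=[
    {"linear":[0.035,0.0315,0],"roll":0,"claw":0},
    {"linear":[0.035,0.0315,0],"roll":0,"claw":0},
    {"linear":[0.035,0.0315,0],"roll":0,"claw":0},
    {"linear":[0.035,0.0315,0.02],"roll":0,"claw":0},
    {"linear":[0.02,0.018,0.03],"roll":0,"claw":0},
  ],
)

```text
clock: 2.6
tcp_pos: [0.5427, -0.0961, 0.2227]
eef_rot: [0.002, 0.672, 0.741, 0.002]
contact_force: [0.3, 0.3, -1.0]
opening: -0.004
```

```bash
python3 -c "
from d import *
from cell import grab_frame
import cv2
st(punch(-.044,.12,.18))
for n in ('top','side'):
    f=grab_frame(n); np.savez('/tmp/%s1.npz'%n,**f); c=f['color'][:,:,::-1]
    c=c[160:240,270:380] if n=='top' else c[170:290,250:400]
    cv2.imwrite('pics/%s1.png'%n,cv2.resize(c,None,fx=5,fy=5,interpolation=cv2.INTER_CUBIC))
"
```

```text
t 2.6 p [ 0.5427 -0.0961  0.2227] F [ 0.3  0.3 -1. ] T [-0.04 -0.04 -0.02] open -0.004 yaw 95.62 tz [ 0.006  0.001 -1.   ] q [ 0.42  0.52 -0.44  1.8   0.28  0.87 -0.05]
target [ 0.5593 -0.0667  0.18  ] tool delta [0.0276 0.0192 0.0428]
```

View pics/side1.png

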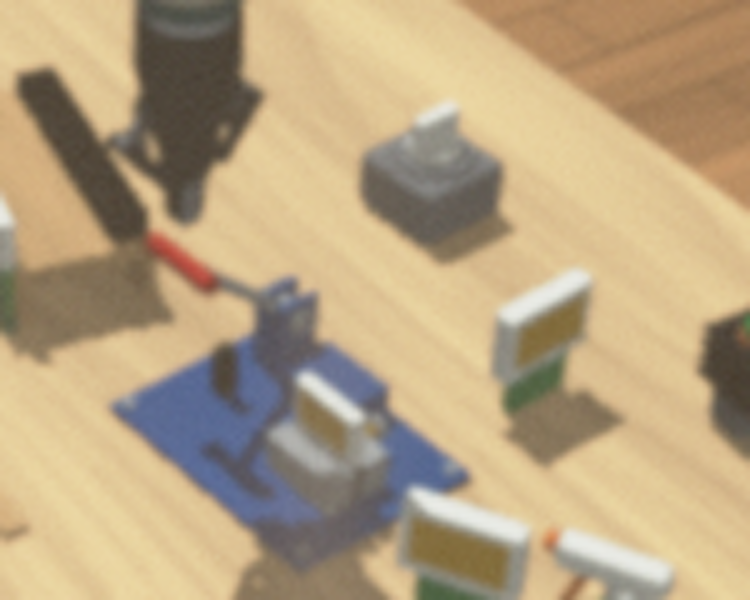

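```bash
python3 -c "
from d import *
from h import *
f=cam('/tmp/side1.npz')
print(proj(f,punch(-.044,.12,.154)),proj(f,punch(0,0,.085)), proj(f,punch(0,.032,.085)),proj(f,punch(0,-.032,.085)))
print(proj(f,read_state()['tcp_pos']))
"
```

```text
(np.float64(285.7345652174193), np.float64(222.36796860514823)) (np.float64(315.4937675708738), np.float64(248.67798468859564)) (np.float64(309.72266579534687), np.float64(244.2255009303132)) (np.float64(321.38928830423646), np.float64(253.22645937036785))
(np.float64(285.6160420857929), np.float64(213.9460913893058))
```

Call:
send_rows(
  series=[
    {"linear":[0.015,0.01,0.01],"roll":0,"claw":0},
    {"linear":[0.0126,0.009,0.02],"roll":0,"claw":0},
    {"linear":[0,0,0.012],"roll":0,"claw":0},
    {"linear":[0,0,0],"roll":0,"claw":0},
  ],
)

```text
clock: 3.1
tcp_pos: [0.5536, -0.0721, 0.1782]
eef_rot: [-0.001, 0.673, 0.74, -0.002]
contact_force: [0.5, -1.4, -0.4]
opening: -0.004
```

```bash
python3 -c "
from d import *
st(punch(-.044,.12,.163))"
```

```text
t 3.1 p [ 0.5536 -0.0721  0.1782] F [ 0.5 -1.4 -0.4] T [-0.05 -0.01  0.01] open -0.004 yaw 95.38 tz [-0.004 -0.001 -1.   ] q [ 0.34  0.59 -0.41  1.82  0.32  0.8  -0.13]
target [ 0.5593 -0.0667  0.163 ] tool delta [0.0048 0.0062 0.0152]
```

Call:
send_rows(
  series=[
    {"linear":[0.005,0.006,0.008],"roll":0,"claw":0},
    {"linear":[0,0,0.007],"roll":0,"claw":0},
    {"linear":[0,-0.0066,0.0079],"roll":0,"claw":0},
    {"linear":[0,-0.006,0.0083],"roll":0,"claw":0},
    {"linear":[0,0,0],"roll":0,"claw":0},
  ],
)

```text
clock: 3.6
tcp_pos: [0.5478, -0.0669, 0.1482]
eef_rot: [-0.0, 0.673, 0.74, -0.0]
contact_force: [0.1, 0.4, 4.8]
opening: -0.001
```

```bash
python3 -c "
from d import *
st(punch(-.0566,.12,.1465))"
```

```text
t 3.6 p [ 0.5478 -0.0669  0.1482] F [0.1 0.4 4.8] T [ 0.11 -0.02  0.01] open -0.001 yaw 95.39 tz [-0. -0. -1.] q [ 0.32  0.62 -0.39  1.87  0.34  0.72 -0.16]
target [ 0.5468 -0.0679  0.1465] tool delta [-0.001  -0.0011  0.0017]
```

Call:
send_rows(
  series=[
    {"linear":[0,-0.006,0.009],"roll":0,"claw":0},
    {"linear":[0,-0.0047,0.0091],"roll":0,"claw":0},
    {"linear":[0,-0.004,0.0094],"roll":0,"claw":0},
    {"linear":[0,-0.0033,0.0098],"roll":0,"claw":0},
    {"linear":[0,0,0],"roll":0,"claw":0},
  ],
)

```text
clock: 4.1
tcp_pos: [0.5272, -0.0686, 0.1106]
eef_rot: [-0.002, 0.673, 0.74, -0.002]
contact_force: [-5.1, 1.3, 8.6]
opening: 0.0
```

Call:
send_rows(
  series=[
    {"linear":[0,-0.0026,0.0099],"roll":0,"claw":0},
    {"linear":[0,-0.0019,0.01],"roll":0,"claw":0},
    {"linear":[0,-0.001,0.0103],"roll":0,"claw":0},
    {"linear":[0,-0.0004,0.007],"roll":0,"claw":0},
    {"linear":[0,0,0],"roll":0,"claw":0},
  ],
)

```text
clock: 4.6
tcp_pos: [0.5195, -0.0695, 0.0731]
eef_rot: [-0.003, 0.673, 0.74, -0.004]
contact_force: [-6.7, -0.0, 8.8]
opening: -0.002
```

```bash
python3 -c "
from d import *
st(punch(-.08,.12,.069))"
```

```text
t 4.6 p [ 0.5195 -0.0695  0.0731] F [-6.7 -0.   8.8] T [0.04 1.58 0.  ] open -0.002 yaw 95.38 tz [-0.01  -0.002 -1.   ] q [ 0.28  0.71 -0.31  1.98  0.42  0.52 -0.23]
target [ 0.5235 -0.0701  0.069 ] tool delta [-0.001   0.0039  0.0041]
```

Call:
send_rows(
  series=[
    {"linear":[0,0.003,0.001],"roll":0,"claw":0},
    {"linear":[0,0.001,0.002],"roll":0,"claw":0},
    {"linear":[0,0,0.002],"roll":0,"claw":0},
    {"linear":[0,0,0],"roll":0,"claw":0},
  ],
)

```text
clock: 5.0
tcp_pos: [0.5244, -0.0695, 0.0692]
eef_rot: [-0.002, 0.673, 0.739, -0.003]
contact_force: [-7.0, -0.2, 12.1]
opening: 0.004
```

```bash
python3 -c "
from d import *
st(punch(-.08,.12,.069))
from cell import grab_frame
import cv2
f=grab_frame('side'); np.savez('/tmp/side2.npz',**f); c=f['color'][:,:,::-1]
cv2.imwrite('pics/side2.png',cv2.resize(c[170:290,250:400],None,fx=5,fy=5,interpolation=cv2.INTER_CUBIC))
"
```

```text
t 5.0 p [ 0.5244 -0.0695  0.0692] F [-7.  -0.2 12.1] T [-0.06  1.66  0.01] open 0.004 yaw 95.36 tz [-0.008 -0.002 -1.   ] q [ 0.28  0.72 -0.31  1.97  0.42  0.52 -0.24]
target [ 0.5235 -0.0701  0.069 ] tool delta [-0.0006 -0.001   0.0002]
```

View pics/side2.png

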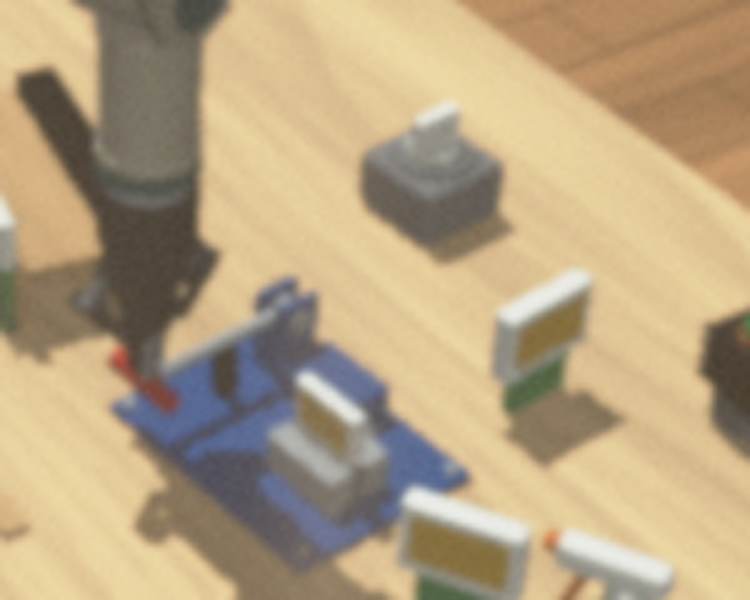

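Call:
send_rows(
  series=[
    {"linear":[0,0,0.001],"roll":0,"claw":0},
    {"linear":[0,0,0.001],"roll":0,"claw":0},
    {"linear":[0,0,0],"roll":0,"claw":0},
  ],
)

```text
clock: 5.35
tcp_pos: [0.5245, -0.0695, 0.0686]
eef_rot: [-0.002, 0.673, 0.739, -0.004]
contact_force: [-9.7, -0.2, 24.4]
opening: 0.003
```

Call:
send_rows(
  series=[
    {"linear":[0,0,0.001],"roll":0,"claw":0},
    {"linear":[0,0,0.001],"roll":0,"claw":0},
    {"linear":[0,0,0],"roll":0,"claw":0},
  ],
)

```text
clock: 5.65
tcp_pos: [0.5245, -0.0695, 0.0679]
eef_rot: [-0.001, 0.673, 0.739, -0.004]
contact_force: [-13.9, -0.0, 37.3]
opening: 0.002
```

Call:
send_rows(
  series=[
    {"linear":[0,0,-0.012],"roll":0,"claw":0},
    {"linear":[0,0.001,-0.0103],"roll":0,"claw":0},
    {"linear":[0,0.002,-0.01],"roll":0,"claw":0},
    {"linear":[0,0.003,-0.01],"roll":0,"claw":0},
    {"linear":[0,0.003,-0.0098],"roll":0,"claw":0},
  ],
)

```text
clock: 6.15
tcp_pos: [0.5362, -0.0684, 0.118]
eef_rot: [-0.001, 0.673, 0.739, -0.001]
contact_force: [-0.9, -1.6, 5.3]
opening: -0.003
```

Call:
send_rows(
  series=[
    {"linear":[0,0.004,-0.0094],"roll":0,"claw":0.03},
    {"linear":[0,0.005,-0.0091],"roll":0,"claw":0},
    {"linear":[0,0.0055,-0.009],"roll":0,"claw":0},
    {"linear":[0,0.006,-0.015],"roll":0,"claw":0},
    {"linear":[0,0.005,-0.02],"roll":0,"claw":0},
  ],
)

```text
clock: 6.65
tcp_pos: [0.5621, -0.0654, 0.1795]
eef_rot: [-0.001, 0.673, 0.74, -0.001]
contact_force: [0.1, -0.1, -0.3]
opening: -0.001
```

Call:
send_rows(
  series=[
    {"linear":[0,0,-0.02],"roll":0,"claw":0.05},
    {"linear":[0,0,-0.01],"roll":0,"claw":0.05},
  ],
)

```text
clock: 6.85
tcp_pos: [0.5633, -0.0653, 0.2109]
eef_rot: [0.0, 0.673, 0.74, 0.0]
contact_force: [0.5, 0.4, -0.6]
opening: 0.334
```

```bash
python3 -c "
from d import *
st(punch(0,0,.12))
from cell import grab_frame
import cv2
f=grab_frame('side'); np.savez('/tmp/side3.npz',**f); c=f['color'][:,:,::-1]
cv2.imwrite('pics/side3.png',cv2.resize(c[170:290,250:400],None,fx=5,fy=5,interpolation=cv2.INTER_CUBIC))
"
```

```text
t 6.85 p [ 0.5633 -0.0653  0.2109] F [ 0.5  0.4 -0.6] T [-0.02 -0.03  0.04] open 0.334 yaw 95.4 tz [ 0.001 -0.    -1.   ] q [ 0.34  0.56 -0.43  1.77  0.29  0.87 -0.12]
target [ 0.6145 -0.182   0.12  ] tool delta [-0.121   0.0399  0.091 ]
```

View pics/side3.png

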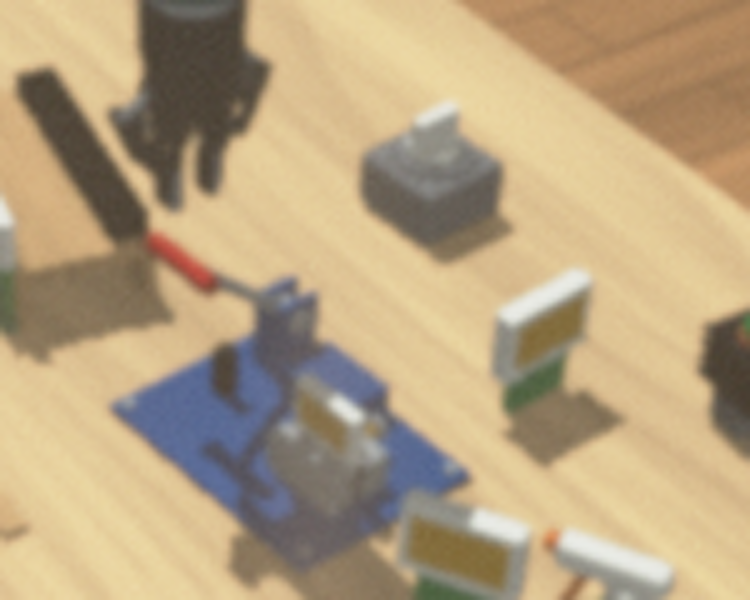

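Call:
send_rows(
  series=[
    {"linear":[-0.03,0.01,0],"roll":0,"claw":0.05},
    {"linear":[-0.03,0.01,0],"roll":0,"claw":0.05},
    {"linear":[-0.03,0.01,0],"roll":0,"claw":0.05},
    {"linear":[-0.031,0.01,0.02],"roll":0,"claw":0.05},
    {"linear":[0,0,0.04],"roll":0,"claw":0.05},
  ],
)

```text
clock: 7.4
tcp_pos: [0.6169, -0.189, 0.1504]
eef_rot: [0.004, 0.676, 0.737, 0.0]
contact_force: [-0.0, -0.3, -1.1]
opening: 0.585
```

Call:
send_rows(
  series=[
    {"linear":[0,0,0.02],"roll":0,"claw":0.05},
    {"linear":[0,0,0],"roll":0,"claw":0.05},
  ],
)

```text
clock: 7.6
tcp_pos: [0.6107, -0.1817, 0.1252]
eef_rot: [-0.004, 0.673, 0.74, -0.002]
contact_force: [-0.1, 0.9, -0.3]
opening: 0.582
```

```bash
python3 -c "
from d import *
st(punch(0,0,.049))"
```

```text
t 7.6 p [ 0.6107 -0.1817  0.1252] F [-0.1  0.9 -0.3] T [ 0.04  0.04 -0.  ] open 0.582 yaw 95.39 tz [-0.009  0.002 -1.   ] q [ 0.47  0.76 -0.38  1.63  0.35  0.82  0.03]
target [ 0.6145 -0.182   0.049 ] tool delta [-0.0009  0.0044  0.0762]
```

Call:
send_rows(
  series=[
    {"linear":[0,0.003,0.016],"roll":0,"claw":0.05},
    {"linear":[0,0,0.02],"roll":0,"claw":0.05},
    {"linear":[0,0,0.02],"roll":0,"claw":0.05},
    {"linear":[0,0,0.015],"roll":0,"claw":0.05},
    {"linear":[0,0,0],"roll":0,"claw":0.05},
  ],
)

```text
clock: 8.1
tcp_pos: [0.6162, -0.1812, 0.0569]
eef_rot: [-0.001, 0.673, 0.74, -0.001]
contact_force: [0.2, -0.5, -0.3]
opening: 0.583
```

```bash
python3 -c "
from d import *
st(punch(0,0,.049))"
```

```text
t 8.1 p [ 0.6162 -0.1812  0.0569] F [ 0.2 -0.5 -0.3] T [-0.01  0.04  0.06] open 0.583 yaw 95.43 tz [-0.003  0.001 -1.   ] q [ 0.44  0.85 -0.34  1.66  0.4   0.7  -0.01]
target [ 0.6145 -0.182   0.049 ] tool delta [-0.0007 -0.0017  0.0079]
```

Call:
send_rows(
  series=[
    {"linear":[-0.0007,-0.0015,0.005],"roll":0,"claw":0.03},
    {"linear":[0,0,0],"roll":0,"claw":0.02},
    {"linear":[0,0,0],"roll":0,"claw":0.005},
    {"linear":[0,0,0],"roll":0,"claw":0},
    {"linear":[0,0,0],"roll":0,"claw":0},
  ],
  grip_force=40,
)

```text
clock: 8.6
tcp_pos: [0.6158, -0.1827, 0.0542]
eef_rot: [0.0, 0.673, 0.74, -0.0]
contact_force: [-1.8, -0.3, 1.7]
opening: 0.156
```

```bash
python3 -c "
from d import *
st(punch(0,0,.049))"
```

```text
t 8.6 p [ 0.6158 -0.1827  0.0542] F [-1.8 -0.3  1.7] T [-0.1   0.34 -0.07] open 0.156 yaw 95.39 tz [ 0. -0. -1.] q [ 0.44  0.86 -0.34  1.66  0.4   0.69 -0.01]
target [ 0.6145 -0.182   0.049 ] tool delta [ 0.0008 -0.0013  0.0052]
```

Call:
send_rows(
  series=[
    {"linear":[0,0,-0.005],"roll":0,"claw":0},
    {"linear":[0,0,-0.015],"roll":0,"claw":0},
    {"linear":[0,0,-0.02],"roll":0,"claw":0},
    {"linear":[0,0,-0.03],"roll":0,"claw":0},
    {"linear":[0,0,-0.04],"roll":0,"claw":0},
  ],
  grip_force=70,
)

```text
clock: 9.1
tcp_pos: [0.6151, -0.1821, 0.1646]
eef_rot: [-0.001, 0.673, 0.74, -0.0]
contact_force: [-0.2, -0.8, -2.0]
opening: 0.148
```

Call:
send_rows(
  series=[
    {"linear":[0,0,-0.04],"roll":0,"claw":0},
    {"linear":[0,0,-0.03],"roll":0,"claw":0},
    {"linear":[0,0,-0.015],"roll":0,"claw":0},
    {"linear":[0,0,0],"roll":0,"claw":0},
  ],
)

```text
clock: 9.5
tcp_pos: [0.6178, -0.1824, 0.2529]
eef_rot: [0.003, 0.673, 0.74, 0.002]
contact_force: [0.4, -0.6, -0.1]
opening: 0.148
```

```bash
python3 -c "
from d import *
st(rack(0,0,.25))"
```

```text
t 9.5 p [ 0.6178 -0.1824  0.2529] F [ 0.4 -0.6 -0.1] T [-0.   -0.    0.01] open 0.148 yaw 95.41 tz [ 0.007 -0.002 -1.   ] q [ 0.5   0.62 -0.43  1.51  0.28  1.06  0.09]
target [0.5304 0.2185 0.25  ] tool delta [ 0.4074 -0.0493  0.0017]
```

Call:
send_rows(
  series=[
    {"linear":[0,0,0],"roll":4.2,"claw":0},
    {"linear":[0,0,0],"roll":4.2,"claw":0},
    {"linear":[0,0,0],"roll":4.2,"claw":0},
    {"linear":[0,0,0],"roll":4.3,"claw":0},
    {"linear":[0,0,0],"roll":0,"claw":0},
  ],
)

```text
clock: 10.0
tcp_pos: [0.6153, -0.1821, 0.2479]
eef_rot: [-0.001, 0.774, 0.633, -0.0]
contact_force: [-0.7, 0.0, 0.7]
opening: 0.154
```

```bash
python3 -c "
from d import *
st(rack(0,0,.18))"
```

```text
t 10.0 p [ 0.6153 -0.1821  0.2479] F [-0.7  0.   0.7] T [0.04 0.02 0.  ] open 0.154 yaw 78.51 tz [-0.001  0.    -1.   ] q [ 0.45  0.62 -0.35  1.51  0.23  1.05 -0.16]
target [0.5304 0.2185 0.18  ] tool delta [ 0.3757 -0.1629  0.0681]
```

Call:
send_rows(
  series=[
    {"linear":[0.02,-0.009,0],"roll":0,"claw":0},
    {"linear":[0.035,-0.0152,0],"roll":0,"claw":0},
    {"linear":[0.04,-0.0174,0],"roll":0,"claw":0},
    {"linear":[0.04,-0.0174,0],"roll":0,"claw":0},
    {"linear":[0.04,-0.0174,0],"roll":0,"claw":0},
  ],
)

```text
clock: 10.5
tcp_pos: [0.575, 0.0059, 0.2483]
eef_rot: [-0.0, 0.774, 0.633, -0.0]
contact_force: [0.4, 1.1, -0.0]
opening: 0.153
```

Call:
send_rows(
  series=[
    {"linear":[0.04,-0.0174,0],"roll":0,"claw":0},
    {"linear":[0.04,-0.0174,0],"roll":0,"claw":0},
    {"linear":[0.04,-0.0174,0],"roll":0,"claw":0},
    {"linear":[0.035,-0.0152,0.01],"roll":0,"claw":0},
    {"linear":[0.03,-0.013,0.015],"roll":0,"claw":0},
  ],
)

```text
clock: 11.0
tcp_pos: [0.5334, 0.2044, 0.224]
eef_rot: [-0.0, 0.773, 0.634, 0.001]
contact_force: [0.3, -0.4, -1.2]
opening: 0.15
```

Call:
send_rows(
  series=[
    {"linear":[0.012,-0.006,0.02],"roll":0,"claw":0},
    {"linear":[0,0,0.02],"roll":0,"claw":0},
    {"linear":[0,0,0],"roll":0,"claw":0},
    {"linear":[0,0,0],"roll":0,"claw":0},
  ],
)

```text
clock: 11.4
tcp_pos: [0.5304, 0.2142, 0.1835]
eef_rot: [-0.0, 0.774, 0.633, -0.0]
contact_force: [1.0, -0.5, 0.0]
opening: 0.157
```

```bash
python3 -c "
from d import *
st(rack(0,0,.18))
from cell import grab_frame
import cv2
for n in ('top','side'):
    f=grab_frame(n); np.savez('/tmp/%s4.npz'%n,**f); c=f['color'][:,:,::-1]
    c=c[160:260,190:300] if n=='top' else c[150:280,170:320]
    cv2.imwrite('pics/%s4.png'%n,cv2.resize(c,None,fx=5,fy=5,interpolation=cv2.INTER_CUBIC))
"
```

```text
t 11.4 p [0.5304 0.2142 0.1835] F [ 1.  -0.5  0. ] T [ 0.06  0.02 -0.04] open 0.157 yaw 78.55 tz [-0.001 -0.001 -1.   ] q [-0.2   0.59 -0.36  1.78  0.27  0.81 -0.89]
target [0.5304 0.2185 0.18  ] tool delta [ 0.0043 -0.0008  0.0035]
```

View pics/side4.png

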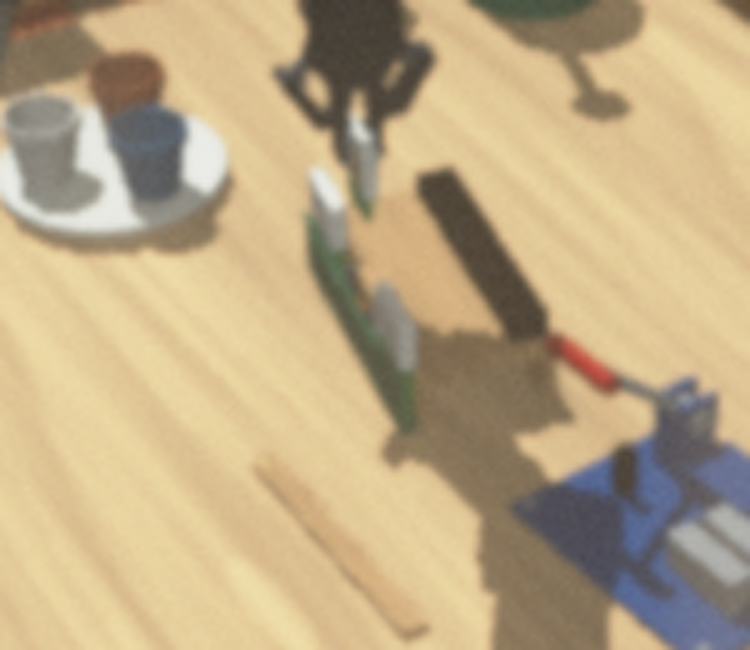

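View pics/top4.png

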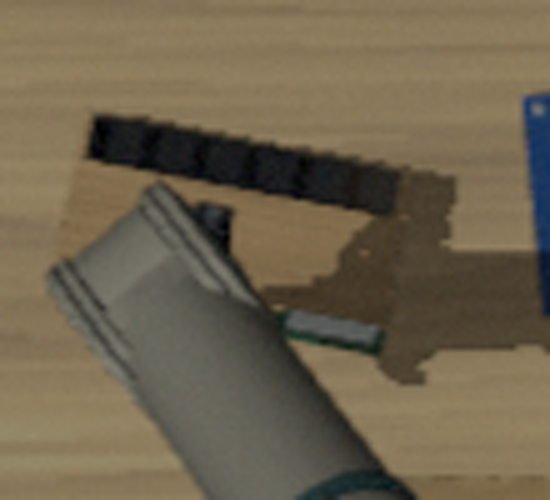

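```bash
cat > ov.py <<'E'
from d import *
from h import *
def ov(fn,out,x0,y0,x1,y1,held=True,k=8,tcpz=None):
    f=cam(fn);c=cv2.resize(f["color"][y0:y1,x0:x1,::-1].copy(),None,fx=k,fy=k,interpolation=cv2.INTER_CUBIC)
    def poly(P):
        q=np.array([[(u-x0+.5)*k,(v-y0+.5)*k] for u,v in(proj(f,p) for p in P)])
        cv2.polylines(c,[q.astype(int)],True,(0,0,255),1,cv2.LINE_AA)
    for y in(-.088,.088):
        poly([rack(a,y+b,.105) for a,b in((-.007,-.032),(.007,-.032),(.007,.032),(-.007,.032))])
    poly([rack(a,b,.06) for a,b in((-.005,-.026),(.005,-.026),(.005,.026),(-.005,.026))])
    poly([rack(a,b,.06) for a,b in((.005,-.125),(.088,-.125),(.088,.125),(.005,.125))])
    if held:
        s=read_state();p=s["tcp_pos"];w=s["eef_rot"];M=Ro.from_quat([w[1],w[2],w[3],w[0]]).as_matrix()
        for z,hx,hy in((.0142-.045,.007,.032),(.0142,.007,.032),(.0442,.003,.022)):
            poly([p+M@np.array([b,a,z]) for a,b in((-hx,-hy),(hx,-hy),(hx,hy),(-hx,hy))])
    cv2.imwrite(out,c)
E
python3 -c "
from ov import *
ov('/tmp/side4.npz','pics/ovs4.png',215,165,300,240)
ov('/tmp/top0.npz','pics/ovt0.png',190,170,285,240,held=False)
"
```

```text
(no output)
```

View pics/ovs4.png

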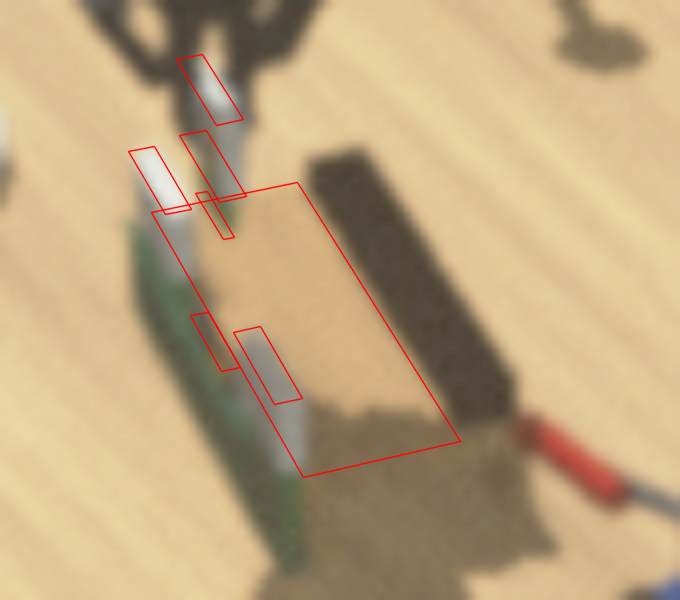

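View pics/ovt0.png

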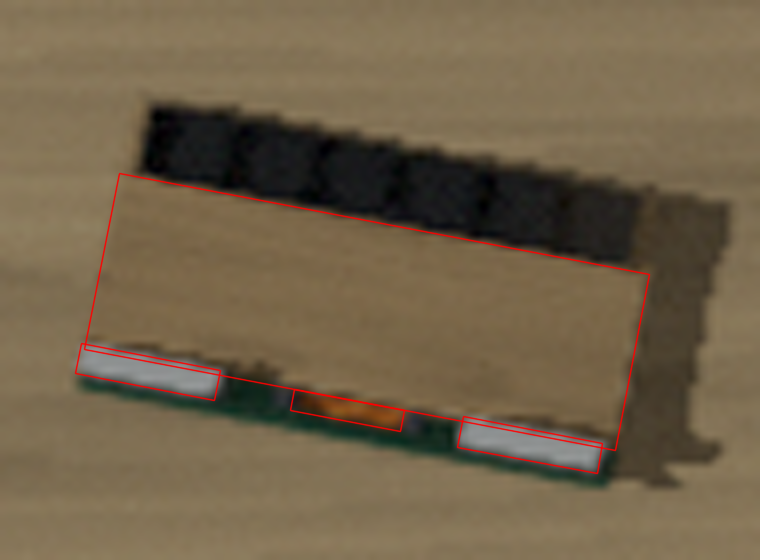

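Call:
send_rows(
  series=[
    {"linear":[0.004,-0.0008,0.02],"roll":0,"claw":0},
    {"linear":[0,0,0.02],"roll":0,"claw":0},
    {"linear":[0,0,0.02],"roll":0,"claw":0},
    {"linear":[0,0,0.005],"roll":0,"claw":0},
    {"linear":[0,0,0],"roll":0,"claw":0},
  ],
)

```text
clock: 12.0
tcp_pos: [0.5307, 0.2183, 0.1189]
eef_rot: [0.0, 0.775, 0.633, -0.0]
contact_force: [-0.2, -0.5, 0.7]
opening: 0.152
```

Call:
send_rows(
  series=[
    {"linear":[0,0,0],"roll":0,"claw":0},
    {"linear":[0,0,0],"roll":0,"claw":0},
  ],
)

```text
clock: 12.2
tcp_pos: [0.5313, 0.2189, 0.12]
eef_rot: [0.0, 0.774, 0.633, 0.001]
contact_force: [-0.2, -0.1, -0.1]
opening: 0.149
```

```bash
python3 -c "
from ov import *
st(rack(0,0,.11))
from cell import grab_frame
f=grab_frame('side'); np.savez('/tmp/side5.npz',**f)
ov('/tmp/side5.npz','pics/ovs5.png',215,165,300,240)
c=f['color'][165:240,215:300,::-1]
cv2.imwrite('pics/s5.png',cv2.resize(c,None,fx=8,fy=8,interpolation=cv2.INTER_CUBIC))
"
```

```text
t 12.2 p [0.5313 0.2189 0.12  ] F [-0.2 -0.1 -0.1] T [ 0.06 -0.02 -0.02] open 0.149 yaw 78.49 tz [ 0.002  0.001 -1.   ] q [-0.24  0.68 -0.32  1.83  0.32  0.68 -0.94]
target [0.5304 0.2185 0.11  ] tool delta [-0.0006 -0.0009  0.01  ]
```

View pics/ovs5.png

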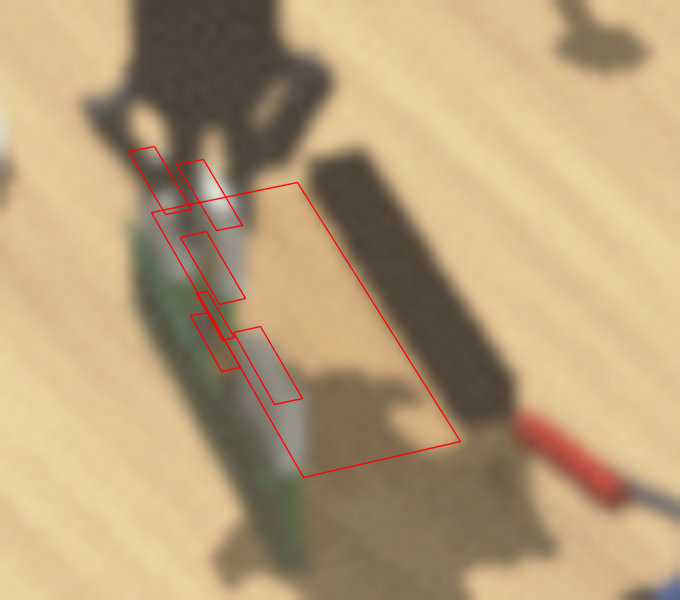

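View pics/s5.png

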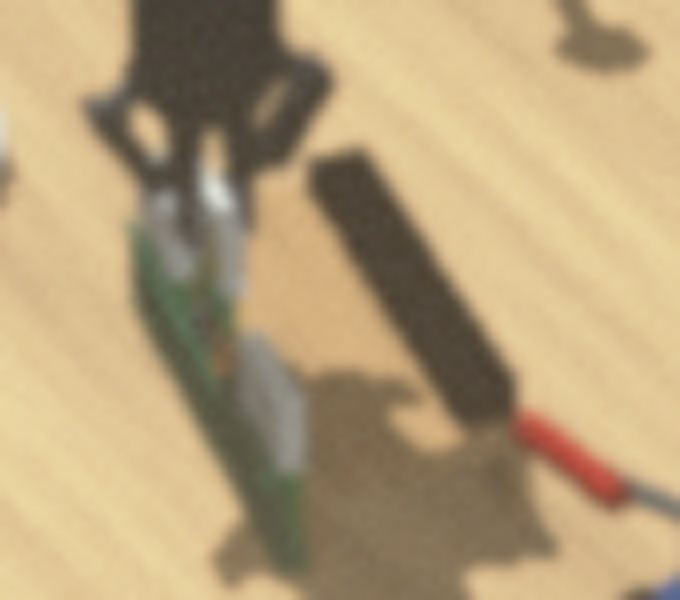

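Call:
send_rows(
  series=[
    {"linear":[-0.0003,-0.0005,0.006],"roll":0,"claw":0},
    {"linear":[0,0,0.006],"roll":0,"claw":0},
    {"linear":[0,0,0.004],"roll":0,"claw":0},
    {"linear":[0,0,0.003],"roll":0,"claw":0},
    {"linear":[0,0,0],"roll":0,"claw":0},
  ],
)

```text
clock: 12.75
tcp_pos: [0.5295, 0.2183, 0.099]
eef_rot: [-0.0, 0.774, 0.633, -0.001]
contact_force: [-0.0, 0.8, -0.3]
opening: 0.149
```

Call:
send_rows(
  series=[
    {"linear":[0,0,0.003],"roll":0,"claw":0},
    {"linear":[0,0,0.003],"roll":0,"claw":0},
    {"linear":[0,0,0.002],"roll":0,"claw":0},
    {"linear":[0,0,0],"roll":0,"claw":0},
  ],
)

```text
clock: 13.15
tcp_pos: [0.5297, 0.2184, 0.0914]
eef_rot: [-0.0, 0.774, 0.633, -0.0]
contact_force: [-0.2, 0.1, -0.3]
opening: 0.149
```

```bash
python3 -c "
from d import *
st(rack(0,0,.0742))"
```

```text
t 13.15 p [0.5297 0.2184 0.0914] F [-0.2  0.1 -0.3] T [-0.04  0.    0.03] open 0.149 yaw 78.51 tz [-0. -0. -1.] q [-0.25  0.72 -0.3   1.85  0.34  0.62 -0.96]
target [0.5304 0.2185 0.0742] tool delta [0.0003 0.0006 0.0172]
```

Call:
send_rows(
  series=[
    {"linear":[0,0.0003,0.004],"roll":0,"claw":0},
    {"linear":[0,0,0.004],"roll":0,"claw":0},
    {"linear":[0,0,0.002],"roll":0,"claw":0},
    {"linear":[0,0,0],"roll":0,"claw":0},
  ],
)

```text
clock: 13.55
tcp_pos: [0.5301, 0.2183, 0.0816]
eef_rot: [0.0, 0.774, 0.633, -0.0]
contact_force: [-1.0, -0.8, 3.6]
opening: 0.152
```

Call:
send_rows(
  series=[
    {"linear":[0,0,0.002],"roll":0,"claw":0},
    {"linear":[0,0,0.001],"roll":0,"claw":0},
    {"linear":[0,0,0],"roll":0,"claw":0},
  ],
)

```text
clock: 13.85
tcp_pos: [0.5302, 0.2183, 0.0788]
eef_rot: [0.0, 0.774, 0.633, -0.0]
contact_force: [-1.2, -1.4, 4.5]
opening: 0.149
```

```bash
python3 -c "
from d import *
st(rack(0,0,.0742))"
```

```text
t 13.85 p [0.5302 0.2183 0.0788] F [-1.2 -1.4  4.5] T [-0.23  0.34  0.  ] open 0.149 yaw 78.5 tz [ 0. -0. -1.] q [-0.26  0.74 -0.29  1.86  0.35  0.59 -0.96]
target [0.5304 0.2185 0.0742] tool delta [0.0002 0.0002 0.0046]
```

Spring contact appears exactly where expected (3.6 N at 81.6 mm). Pushing on home.

Call:
send_rows(
  series=[
    {"linear":[0,0,0.002],"roll":0,"claw":0},
    {"linear":[0,0,0.001],"roll":0,"claw":0},
    {"linear":[0,0,0.001],"roll":0,"claw":0},
    {"linear":[0,0,0],"roll":0,"claw":0},
  ],
)

```text
clock: 14.25
tcp_pos: [0.5302, 0.2183, 0.075]
eef_rot: [0.0, 0.774, 0.633, -0.0]
contact_force: [-2.4, -0.3, 6.8]
opening: 0.15
```

Call:
send_rows(
  series=[
    {"linear":[0,0,0.001],"roll":0,"claw":0},
    {"linear":[0,0,0.001],"roll":0,"claw":0},
    {"linear":[0,0,0],"roll":0,"claw":0},
  ],
)

```text
clock: 14.55
tcp_pos: [0.5302, 0.2183, 0.0741]
eef_rot: [0.0, 0.774, 0.633, 0.0]
contact_force: [-3.6, -1.9, 14.3]
opening: 0.152
```

Call:
send_rows(
  series=[
    {"linear":[0,0,0.001],"roll":0,"claw":0},
    {"linear":[0,0,0],"roll":0,"claw":0},
  ],
)

```text
clock: 14.75
tcp_pos: [0.5302, 0.2183, 0.0741]
eef_rot: [0.001, 0.774, 0.633, 0.0]
contact_force: [-5.6, -2.1, 24.1]
opening: 0.149
```

```bash
python3 -c "
from ov import *
st(rack(0,0,.0742))"
```

```text
t 14.75 p [0.5302 0.2183 0.0741] F [-5.6 -2.1 24.1] T [-0.65  1.4   0.01] open 0.149 yaw 78.5 tz [ 0.001 -0.001 -1.   ] q [-0.26  0.75 -0.28  1.86  0.35  0.58 -0.97]
target [0.5304 0.2185 0.0742] tool delta [ 0.0002  0.0002 -0.0001]
```

Call:
send_rows(
  series=[
    {"linear":[0,0,0],"roll":0,"claw":0},
    {"linear":[0,0,0],"roll":0,"claw":0},
    {"linear":[0,0,0],"roll":0,"claw":0},
  ],
)

```text
clock: 15.05
tcp_pos: [0.5302, 0.2184, 0.0741]
eef_rot: [0.001, 0.774, 0.633, 0.0]
contact_force: [-6.2, -3.0, 23.3]
opening: 0.149
```

```bash
python3 -c "
from ov import *
from cell import grab_frame
f=grab_frame('side'); np.savez('/tmp/side6.npz',**f)
ov('/tmp/side6.npz','pics/ovs6.png',215,165,300,240)
cv2.imwrite('pics/s6.png',f['color'][:,:,::-1])
st()
"
```

```text
t 15.1 p [0.5302 0.2183 0.0741] F [-5.7 -2.9 22.5] T [-0.67  1.43  0.03] open 0.151 yaw 78.5 tz [ 0.001 -0.001 -1.   ] q [-0.26  0.75 -0.28  1.86  0.35  0.58 -0.97]
```

View pics/ovs6.png

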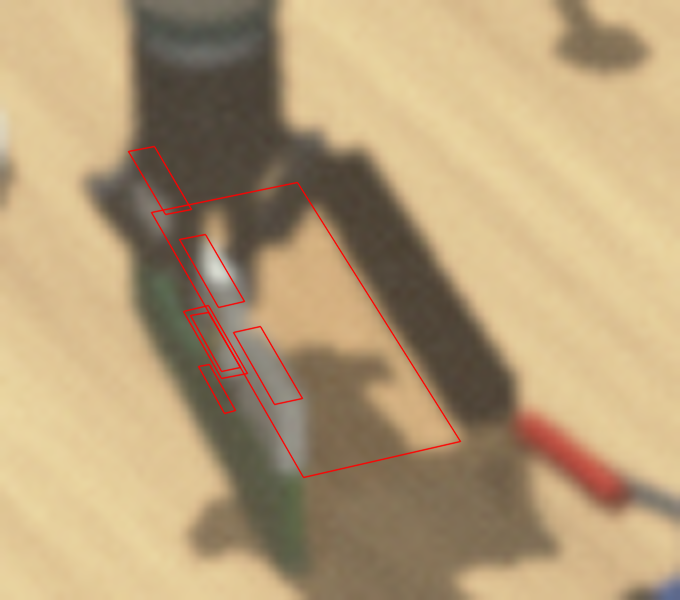

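View pics/s6.png

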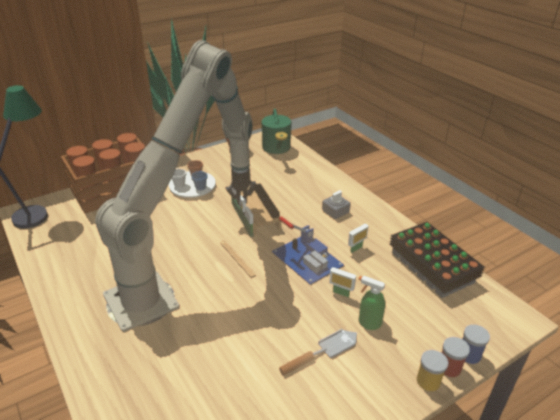

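The side view shows the held head in line with the fixed heads and level with them (zoomed picture, about (215,270)). The nest is empty, the lever is up and the other items haven't moved.

```bash
python3 -c "
from cell import *
print(close_job())"
```

```text
the job is handed in; nothing more can be done
None
```

I completed the job and handed it in at about 15 s of the 54 s, with the arm still gripping the holder and pressing it home.

- **Lever:** I pressed the red bar down along its arc until it reached the stop. The force went past the 10 N spring, to 37 N downward (about 40 N counting the sideways part), with almost no further travel. That was through the fingertips rather than the gripper's body, but it was close to the 40 N limit. I then eased off, and the side picture showed the bar back at rest with the holder still in the nest.
- **Holder:** I gripped the holder at its 14 mm thickness, lifted it clear and lowered it into the empty bay. The spring seat was felt at a tool height of 81.6 mm (3.6 N), and I had expected about 82 mm. The force then rose to about 7 N.
- **Home:** The holder stopped hard at 74.1 mm, against 74.2 mm predicted. It was held there at about 23 N downward, well above the spring's 8.4 N, with 70 N of grip.

**Last checks:** The pose, force and opening held steady over the last 0.35 s. The last side picture showed the holder's head in line and level with its fixed neighbours, and the pots, trowel, mister and stake in their places. No check failed. I could not see the shoulder itself behind the lip, so "fully home" rests on the height and force readings.

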